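# Re-clamp a sensor housing socket-up in a slide-jaw fixture and plug it in

### The job

The aluminium housing stands on end in the slide-jaw fixture with its socket face turned to the fixed jaw: slide the jaw back, tip the housing over so that it lies flat on the bed with the socket on top, and slide the jaw up again until the housing is held snugly between both jaws. Then press the one block plug that fits fully home into the socket and let go, with the housing still snug between the jaws. Leave the other plugs and everything else on the bench where it stands.

Things in the scene. Friction and masses are not known exactly. Their poses are not given: they have to be found in the camera images.
- fixture: Slide-jaw fixture, fixed: steel base 96 (x) x 270 (y) mm, bed 20 mm above the bench. Origin: centre of its underside; y along the bed to the fixed jaw (90 wide, 25 thick, 34 mm high over the bed, inner face at y = +105 mm). Side rails 10 mm high leave a channel 70 mm wide (x -35 to +35) for housing and sliding jaw.
- jaw (a joint): Sliding jaw, m: gap to the fixed jaw = 50 mm + value; grows as it slides to the fixture's -y, stop at 0.125. Stays where left (about 4 N friction). Closes to 0.060 on the lying housing. Aluminium slide 64 wide, 60 long (y), 34 mm high over the bed.
- tab_top (a point): Middle of the top edge of the sliding jaw's handle: an upright steel tab 44 wide (fixture x), 12 thick (fixture y), standing 62 mm above the jaw, upper edge 116 mm above the bench; its inner side is 48 mm behind the jaw's inner face.
- housing: Loose aluminium block 64 (x) x 50 (y) x 110 mm (z), 0.4 to 0.75 kg. Origin: centre of the 64 x 50 end it stands on at the start. Its +y face has the socket and at the start looks to the fixed jaw, 0.5 to 3 mm away. Finished: its +y up, its z to the fixture's -y, origin end against the fixed jaw, top face 70 mm above the bench.
- socket (a point): Centre of the mouth of the rectangular socket, in the middle of the housing's +y face (55 mm from each end). Opening 29 mm along the housing's x, 43 mm along its z, 26 mm deep. Axes as the housing's.
- plug: The plug that fits: grey block plug standing on its prong. Prong 26 (x) x 40 (y) x 24 mm long, foot chamfered; head above it 34 (x) x 64 (y) x 36 mm high; 60 mm in all, 0.09 kg. Origin: centre of the prong's foot, z up. Its y must end along the housing's length (either way round).
- plug_shoulder (a point): Centre of the underside of the plug's head, 24 mm above its foot; it meets the socket mouth when the plug is home. Axes as the plug's.
- plug_square: Plug that does not fit, to be left alone: square head 50 x 50 mm, 60 mm high overall, standing on a 36 mm square prong. Origin: centre of its foot.
- plug_long: Plug that does not fit, to be left alone: long narrow head 30 (x) x 92 (y) mm, 60 mm high overall, standing on a 22 x 62 mm prong. Origin: centre of its foot.
- bottle_a: White bottle, 64 mm across, 150 mm high, standing; to be left alone. Origin: centre of its underside.
- bottle_b: White bottle, 68 mm across, 120 mm high, standing; to be left alone. Origin: centre of its underside.
- jar: Glass jar with a steel lid, 70 mm across, 90 mm high; to be left alone. Origin: centre of its underside.
- screwdriver: Orange-handled screwdriver, 190 mm long, lying on the bench along its x; to be left alone. Origin: on the bench below its middle.
- punch: Blue desk punch, 60 (x) x 130 (y) x about 85 mm high; to be left alone. Origin: centre of its underside.
Things that resemble listed ones, but are neither listed nor needed, are in the scene too. Leave any brown look-alike of the plug alone. Leave any turquoise look-alike of the housing alone.

How it is judged:
By the outcome, as a careful person would: the job done as asked, in the order asked, and still so for the second after the job is handed in, with the robot touching nothing.
It also fails if it takes over 67 s, if anything falls off the work surface, if the arm or the gripper's body presses on something with over 40 N, if the wrist force passes 120 N, or if a joint passes its speed limit or range.

### The arm

A 6-joint arm with a two-finger parallel gripper is mounted at the origin on the work surface. World frame = base frame: x ahead of the robot, y to its left, z up, the work surface at z = 0. Lengths are in m, angles in rad, forces in N, time in s.
With the tool pointing down it reaches from about 0.375 to 0.9 m from the base axis. Payload 3.1 kg.
Tool frame: the origin (TCP) lies midway between the tips of the shut fingers; the grasp point (between the pads) lies 19 mm behind it; z points along the fingers, y is the line along which they close (so a half turn about z gives the same grasp; the last joint's range is limited). The gripper opens to 87 mm and grips with 3 to 60 N. Pads are 19 mm wide; open, the fingers measure 117 mm over their backs; the gripper's body (75 mm by 190 mm) begins 51 mm behind the grasp point.
Start: joints at [1.016, 0.527, 1.433, -0, 1.181, -0.178], TCP at [0.23, 0.581, 0.223] pointing down, gripper open.
Joint ranges: [-3.08, 3.08], [-0.75, 2.2], [0.22, 2.44], [-1.43, 4.57], [0, 2.65], [-2.85, 2.85]. Speed limits (rad/s): [2.79, 2.79, 3.14, 3.14, 3.14, 3.14].

### API

Orientations are given as a unit quaternion [x, y, z, w].
In Python, from rig import robot gives the robot as it stands.
- The arm moves only by the shell command python3 -m jog 'ROWS' [FORCE]. ROWS is a JSON object of lists of equal length, an entry for each row: "dp": the shift along the tool's x, y, z in mm, a list of three; "delta_rot": the turn, a rotation vector about the tool's x, y, z in rad, a list of three; "gripper": the opening, from -1 (shut) to 1 (fully open). A call has 1 to 12 rows; each row is the pose to reach, as a shift and turn from the pose commanded when the call began, along the tool's axes at that moment; what a row does not reach only later rows make up. A row lasts 1/10 s, in which the tool goes at most 50 mm and 8.59 degrees, less where a joint would pass 70% of its speed; a pose out of reach is approached as far as the arm can. A call with a gripper value outside its range is refused whole. The fingers move at their own pace and stop on an object; FORCE is the grip in N (left out, the last holds). Time passes only in rows, so rows that repeat a pose let the fingers close. It gives the time, the measured TCP pose, the force, the opening and the grip force at its end, in the units of the state.
- robot.get_obs(): the state, without advancing time (a new reading comes with each control period).
- robot.camera(name): name is "side" or "top" or "wrist"; returns the picture (480x640x3 uint8, red, green, blue); there is no depth.
- robot.camera_model(name): a dict with "fx", "fy", "cx", "cy" (pixels), "xyz" and "orientation" of the camera in the world; the wrist camera has in their place "T_tool_cam" (4x4, takes a point from camera to tool coordinates, whose origin is the TCP and whose axes are the flange's). Camera axes: x right, y down, z forward; pixel columns grow to the right and rows downward; lengths in m; the calibration is good to about 2 mm. A picture is of the moment at which its call begins: read the wrist's pose just before it. camera_model takes no time and is no camera call.
- robot.hand_in(): hands the job in; it is judged then, once.
Trained networks look in the newest picture that a camera, given by its name, has taken for a name from the list of things; names that differ only in an ending like _2 or _b are one class to them, and where a whole thing is asked for, a point or a joint stands for the part that bears it (a point fixed in the world has none). Each returns a list of dicts, best first, with "score" (0 to 1); they miss things now and then, are a little off and sometimes report something else, mostly with a low value. They report only what shows in the picture. A call takes as long as a camera call. They do not tell look-alikes from the thing itself.
- robot.search_frame(name, camera): "rect" ([left, top, right, bottom] in pixels, round what is visible of it).
The state is a dict: "time": time; "q": joint angles; "joint_velocities": joint speeds; "joint_torque": joint torques, N m; "position": TCP position; "tool_rot": TCP orientation; "ft_force": force on the tool from outside, world axes, zero at the start; "moment": the same for the moment, N m; "grip_width": finger opening in m; "grip_force": force on a finger pad.
Only numpy, scipy, OpenCV 4.12 (cv2) and the standard library are available. Lean on these libraries where they do the work, as an engineer would, in place of code of your own. Each camera call takes 0.05 s, during which the arm holds its last target. There are 200 camera calls.

## Working session

There is one attempt and no reset: what is moved stays moved. The work goes in short steps, Python scripts to look and compute and a shell command to move; the robot and the scene stay as the last step left them, time stands still between calls to the robot, and variables do not carry over. Pictures are saved under pics/ and viewed, at most 12 in all, crops included, and the job is handed in when it is done.

```bash
mkdir -p pics; ls; python3 - <<'E'
from rig import robot
import cv2,numpy as np
o=robot.get_obs();print(o)
for c in ("side","top"):
    im=robot.camera(c);cv2.imwrite(f"pics/{c}0.png",im[:,:,::-1]);m=robot.camera_model(c);print(c,m)
    for n in ("fixture","jaw","housing","socket","plug","plug_square","plug_long"):
        print(n,[(np.round(d["rect"]).tolist(),round(d["score"],2)) for d in robot.search_frame(n,c)][:3])
print(robot.camera_model("wrist"))
E
```

```text
pics
{'time': 0.0, 'q': array([ 1.01548693e+00,  5.28465813e-01,  1.43387907e+00,  5.60533383e-06,
        1.18138619e+00, -1.78472573e-01]), 'joint_velocities': array([-8.96783920e-04,  1.81211603e-03, -7.76686872e-04, -1.65525738e-03,
        5.20760967e-04, -9.96065357e-05]), 'joint_torque': array([-6.60623136e-04, -4.40035808e+01, -1.76593459e+01,  6.32800232e-02,
        5.82645438e-02, -1.94541612e-04]), 'position': array([0.22955888, 0.58054385, 0.22157923]), 'tool_rot': array([ 1.87306476e-01,  9.82300942e-01, -9.97122739e-04, -3.85961511e-04]), 'ft_force': array([-0.21856345,  0.39449813,  0.32188612]), 'moment': array([-0.04173824, -0.00768583, -0.04471372]), 'grip_force': 0.0, 'grip_width': 0.08703492884289804}
side {'fx': 479.0050693491158, 'fy': 479.0050693491158, 'cx': 323.39690475420355, 'cy': 230.35486176484918, 'xyz': array([ 0.32856123, -0.43543875,  0.78295167]), 'orientation': array([ 0.92354906, -0.18625962,  0.06586474, -0.32867359])}
fixture [([254.0, 236.0, 368.0, 352.0], 0.77), ([289.0, 156.0, 330.0, 192.0], 0.51)]
jaw [([279.0, 245.0, 326.0, 295.0], 0.88)]
h
[... 854 characters left out ...]
0, 315.0, 275.0], 0.55), ([172.0, 230.0, 186.0, 301.0], 0.39)]
plug [([449.0, 256.0, 482.0, 271.0], 0.92), ([411.0, 270.0, 438.0, 294.0], 0.75)]
plug_square [([216.0, 271.0, 242.0, 294.0], 0.67)]
plug_long [([219.0, 199.0, 253.0, 231.0], 0.92)]
{'fx': 333.643635576093, 'fy': 333.643635576093, 'cx': 316.9973832717707, 'cy': 236.00361077242493, 'T_tool_cam': array([[ 4.62936049e-04, -9.54359611e-01, -2.98659537e-01,
         8.26401830e-02],
       [ 9.99999734e-01,  6.09878974e-04, -3.98808407e-04,
         1.06494529e-04],
       [ 5.62752808e-04, -2.98659273e-01,  9.54359640e-01,
        -1.62859339e-01],
       [ 0.00000000e+00,  0.00000000e+00,  0.00000000e+00,
         1.00000000e+00]])}
```

View pics/side0.png

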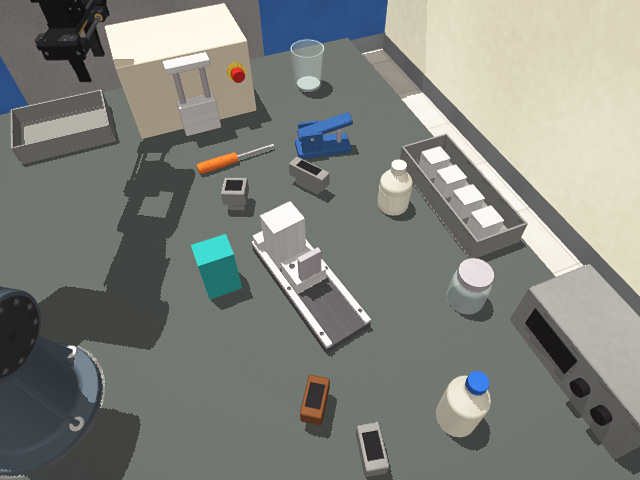

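View pics/top0.png

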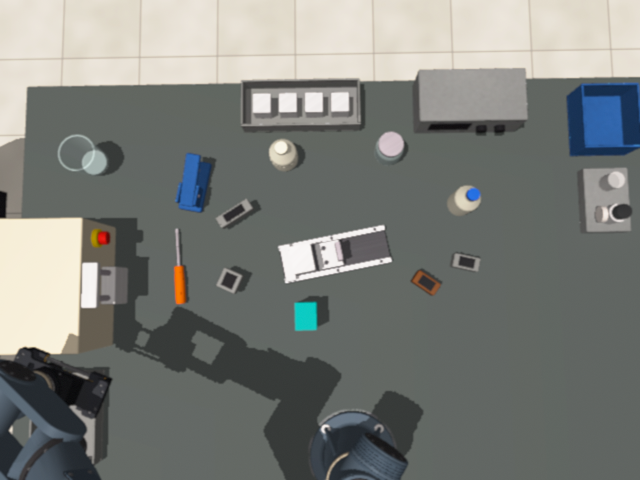

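The side view shows the fixture at (310,290), with the grey housing at (283,235) and a turquoise look-alike at (217,267). There are two candidate plugs: grey at side (372,448) / top (466,262), and brown at side (315,400) / top (426,282). The grey one fits the description. The square plug is at side (235,193) and the long plug at side (309,175).

```bash
cat > h.py <<'E'
from rig import robot
import cv2,numpy as np
from scipy.spatial.transform import Rotation as R
def cam(name):
    m=robot.camera_model(name);K=np.array([[m["fx"],0,m["cx"]],[0,m["fy"],m["cy"]],[0,0,1]])
    if name=="wrist":
        o=robot.get_obs();T=np.eye(4);T[:3,:3]=R.from_quat(o["tool_rot"]).as_matrix();T[:3,3]=o["position"];T=T@m["T_tool_cam"]
    else:
        T=np.eye(4);T[:3,:3]=R.from_quat(m["orientation"]).as_matrix();T[:3,3]=m["xyz"]
    return K,T
def snap(name,tag):
    K,T=cam(name);im=robot.camera(name)[:,:,::-1].copy();cv2.imwrite(f"pics/{tag}.png",im);np.savez(f"pics/{tag}.npz",K=K,T=T);return im,K,T
def load(tag):
    d=np.load(f"pics/{tag}.npz");return cv2.imread(f"pics/{tag}.png"),d["K"],d["T"]
def back(K,T,uv,z):
    d=T[:3,:3]@np.linalg.solve(K,np.array([uv[0],uv[1],1.]));return T[:3,3]+d*(z-T[2,3])/d[2]
def proj(K,T,p):
    c=(np.atleast_2d(p)-T[:3,3])@T[:3,:3];q=c@K.T;return q[:,:2]/q[:,2:]
def tri(obs):
    A=np.zeros((3,3));b=np.zeros(3)
    for K,T,uv in obs:
        d=T[:3,:3]@np.linalg.solve(K,np.array([uv[0],uv[1],1.]));d/=np.linalg.norm(d);P=np.eye(3)-np.outer(d,d);A+=P;b+=P@T[:3,3]
    return np.linalg.solve(A,b)
def delta(target_p,target_R=None):
    "shift (mm) and rotvec in tool axes from measured pose"
    o=robot.get_obs();r=R.from_quat(o["tool_rot"])
    dp=r.inv().apply(np.array(target_p)-o["position"])*1000
    dr=None if target_R is None else (r.inv()*R.from_matrix(target_R)).as_rotvec()
    return np.round(dp,1),None if dr is None else np.round(dr,4)
def down(ang):
    "tool down, tool x at world angle ang (rad)"
    c,s=np.cos(ang),np.sin(ang);return np.array([[c,s,0],[s,-c,0],[0,0,-1.]])
E
python3 - <<'E'
from h import *
im=cv2.imread("pics/top0.png");K,T=cam("top")
def rect(roi,cond,z):
    x0,y0,x1,y1=roi;m=np.zeros(im.shape[:2],np.uint8);m[y0:y1,x0:x1]=cond(im[y0:y1,x0:x1].astype(int))
    n,l,s,c=cv2.connectedComponentsWithStats(m);k=1+np.argmax(s[1:,4])
    p=np.argwhere(l==k)[:,::-1].astype(np.float32);b=cv2.boxPoints(cv2.minAreaRect(p))
    w=np.array([back(K,T,q,z) for q in b]);print(b.round(0).tolist());print(w.round(4).tolist(),"sides",np.linalg.norm(w[1]-w[0]),np.linalg.norm(w[2]-w[1]),"c",w.mean(0))
rect((265,215,405,295),lambda a:a.min(2)>150,0.03)
rect((440,245,490,280),lambda a:a.min(2)>120,0.06)
Ks,Ts=cam("side")
for n,a,b in (("plug",(465.5,262),(372,447)),):print(n,tri([(K,T,a),(Ks,Ts,b)]))
t=tri([(K,T,(341,250)),(Ks,Ts,(316,252))]);print("tab?",t)
E
```

```text
[[277.0, 245.0], [384.0, 224.0], [392.0, 262.0], [285.0, 283.0]]
[[0.5146, 0.1803, 0.03], [0.5654, -0.0875, 0.03], [0.4713, -0.1042, 0.03], [0.4209, 0.1618, 0.03]] sides 0.27255632077645514 0.09556666568561897 c [0.49305592 0.03760838 0.03      ]
[[452.0, 266.0], [455.0, 253.0], [480.0, 258.0], [477.0, 271.0]]
[[0.4583, -0.2483, 0.06], [0.4888, -0.2558, 0.06], [0.4752, -0.3158, 0.06], [0.4447, -0.3082, 0.06]] sides 0.0313959532893369 0.06159963951126647 c [ 0.46675479 -0.28201739  0.06      ]
plug [ 0.46770032 -0.28308977  0.04892251]
tab? [0.5001582  0.02128769 0.12475425]
```

```bash
python3 - <<'E'
from h import *
print(delta((0.489,0.058,0.25),down(np.deg2rad(100.7))))
E
```

```text
(array([-433.4, -391.1,  -27.4]), array([ 0.    , -0.    ,  1.0072]))
```

```bash
python3 -m jog '{"dp":[[-36,-33,-27],[-72,-65,-27],[-108,-98,-27],[-145,-130,-27],[-181,-163,-27],[-217,-196,-27],[-253,-228,-27],[-289,-261,-27],[-325,-293,-27],[-361,-326,-27],[-397,-358,-27],[-433,-391,-27]],"delta_rot":[[0,0,0.08],[0,0,0.17],[0,0,0.25],[0,0,0.34],[0,0,0.42],[0,0,0.5],[0,0,0.59],[0,0,0.67],[0,0,0.76],[0,0,0.84],[0,0,0.92],[0,0,1.007]],"gripper":[1,1,1,1,1,1,1,1,1,1,1,1]}'
python3 - <<'E'
from h import *
im,K,T=snap("wrist","w1")
o=robot.get_obs();print(o["time"],o["position"],o["q"],o["tool_rot"])
for n in ("jaw","housing","plug","fixture"):print(n,[(np.round(d["rect"]).tolist(),round(d["score"],2)) for d in robot.search_frame(n,"wrist")][:3])
E
```

```text
time: 2.0
position: [0.4894, 0.0564, 0.2499]
tool_rot: [0.639, 0.769, 0.0, 0.0]
ft_force: [0.4, 1.3, 0.5]
grip_width: 0.0871
grip_force: 0.0
2.05 [0.4946444  0.04943208 0.25026908] [-0.12224892  0.31687053  1.71751068 -0.00594368  1.09946007 -0.29599454] [ 6.42055921e-01  7.66643421e-01 -1.12665456e-04  4.69536941e-03]
jaw [([288.0, 192.0, 350.0, 262.0], 0.87)]
housing [([275.0, 128.0, 353.0, 194.0], 0.68), ([122.0, 98.0, 232.0, 172.0], 0.57), ([272.0, 99.0, 366.0, 322.0], 0.33)]
plug [([203.0, 354.0, 258.0, 403.0], 0.63)]
fixture [([272.0, 101.0, 364.0, 320.0], 0.72)]
```

View pics/w1.png

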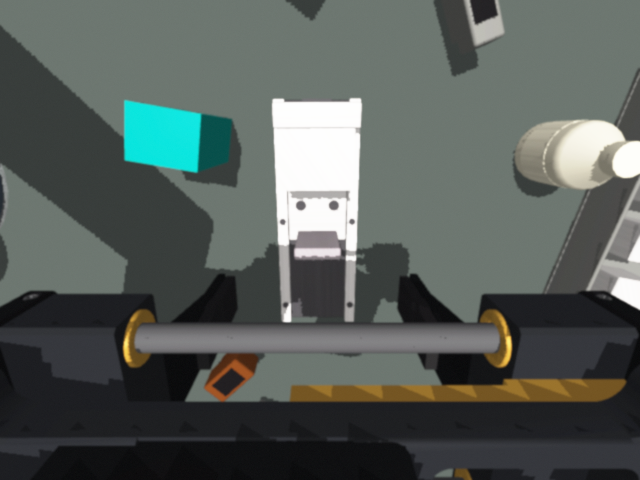

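```bash
python3 - <<'E'
from h import *
im,K,T=snap("wrist","w2")
o=robot.get_obs();print(o["time"],o["position"],np.abs(o["joint_velocities"]).max())
b=im.min(2).astype(int)
L,Rr=[],[]
def cross(row,lo,hi,rev):
    v=b[row,lo:hi];idx=np.where(v>150)[0]
    return None if len(idx)==0 else lo+(idx[-1] if rev else idx[0])
for r in range(205,290,5):
    l,q=cross(r,255,320,0),cross(r,320,375,1);L.append(back(K,T,(l-.5,r),.03));Rr.append(back(K,T,(q+.5,r),.03))
L=np.array(L);Rr=np.array(Rr)
for s in (L,Rr):
    a=np.polyfit(s[:,1],s[:,0],1);print("line x=ay+b",a,"ang",90-np.degrees(np.arctan(a[0])),"resid",np.abs(np.polyval(a,s[:,1])-s[:,0]).max())
print("sep",(np.abs(np.polyval(np.polyfit(Rr[:,1],Rr[:,0],1),0)-np.polyval(np.polyfit(L[:,1],L[:,0],1),0)))*np.cos(.187))
print("col 318 profile rows 90-290",b[90:290:2,318].tolist())
big=cv2.resize(im[90:330,240:400],None,fx=3.3,fy=2.5,interpolation=cv2.INTER_CUBIC)[:600];big=cv2.resize(im[90:330,220:420],None,fx=2.5,fy=2.5,interpolation=cv2.INTER_CUBIC);cv2.imwrite("pics/c2.png",big)
E
```

```text
2.3 [0.48773318 0.0590979  0.24939563] 0.022047030983870668
line x=ay+b [-0.22588414  0.45217058] ang 102.72859073527711 resid 0.0015837782295498037
line x=ay+b [-0.15999652  0.54775837] ang 99.0900824794369 resid 0.0010919261075942321
sep 0.09392135782407147
col 318 profile rows 90-290 [110, 109, 109, 111, 110, 112, 116, 193, 253, 254, 254, 254, 254, 254, 254, 253, 254, 254, 253, 252, 205, 249, 254, 254, 254, 254, 254, 254, 254, 254, 254, 254, 254, 254, 254, 254, 254, 253, 253, 253, 253, 253, 252, 252, 253, 253, 253, 253, 252, 252, 253, 251, 194, 174, 173, 195, 251, 252, 252, 252, 252, 252, 251, 252, 251, 252, 251, 252, 250, 251, 252, 235, 132, 126, 127, 127, 127, 129, 129, 130, 164, 226, 232, 196, 130, 124, 83, 57, 55, 56, 56, 56, 56, 54, 55, 56, 56, 57, 56, 55]
```

View pics/c2.png

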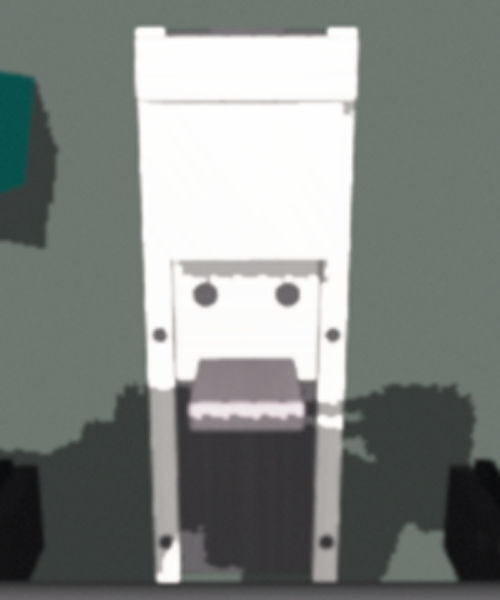

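The fixed jaw top lies at crop rows 28–100 and the housing top at 101–261. The jaw slide starts at 261, and the tab's top edge spans crop (188–304, 402–430), with its inner face above that.

```bash
python3 - <<'E'
from h import *
im,K,T=load("w2")
f=lambda x,y,z:back(K,T,(220+x/2.5,90+y/2.5),z)
a=np.deg2rad(100.9);ey=np.array([np.cos(a),np.sin(a),0]);ex=np.array([np.sin(a),-np.cos(a),0]);c=np.array([.493,.0376,0])
for n,p in (("fj bl",f(136,28,.054)),("fj br",f(358,28,.054)),("fj il",f(138,100,.054)),("fj ir",f(355,100,.054)),
 ("h top +yl",f(139,101,.13)),("h +yr",f(354,101,.13)),("h -yl",f(147,261,.13)),("h -yr",f(350,261,.13)),("tab il",f(189,403,.116)),("tab ir",f(304,403,.116)),("tab ol",f(190,430,.116)),("tab or",f(304,430,.116)),
 ("railL",f(155,580,.03)),("railR",f(337,580,.03)),("jawin l",f(172,277,.054)),("jaw r",f(320,277,.054)),("screw",f(160,335,.03)),("s",f(333,335,.03)),("s",f(166,542,.03)),("s",f(326,542,.03))):
    d=p-c;print(n,p[:2].round(4),"fix",np.round([d@ex*1000,d@ey*1000],1))
Kt,Tt=cam("top");Ks,Ts=cam("side")
print("tab tri",tri([(K,T,(220+246/2.5,90+415/2.5)),(Ks,Ts,(314,254))]))
E
```

```text
fj bl [0.4252 0.1601] fix [-43.5 133.1]
fj br [0.5123 0.1766] fix [ 45.3 132.8]
fj il [0.43   0.1331] fix [-43.8 105.7]
fj ir [0.5173 0.1496] fix [ 45.1 105.4]
h top +yl [0.4395 0.1342] fix [-34.3 105. ]
h +yr [0.5076 0.1471] fix [ 35.1 104.8]
h -yl [0.4499 0.0832] fix [-33.7  52.9]
h -yr [0.518  0.0961] fix [35.6 52.7]
tab il [0.4726 0.0299] fix [-21.5  -3.7]
tab ir [0.5153 0.038 ] fix [22.  -3.8]
tab ol [0.4748 0.0192] fix [-21.3 -14.6]
tab or [0.5175 0.0273] fix [ 22.2 -14.8]
railL [ 0.4715 -0.1021] fix [ -47.5 -133.1]
railR [ 0.5649 -0.0843] fix [  47.6 -133.3]
jawin l [0.4556 0.0631] fix [-31.9  32.2]
jaw r [0.5189 0.0751] fix [32.5 32. ]
screw [0.4533 0.0294] fix [-40.5  -0.5]
s [0.534  0.0447] fix [41.6 -0.8]
s [ 0.4736 -0.079 ] fix [ -41.1 -110.9]
s [ 0.5545 -0.0637] fix [  41.2 -111.1]
tab tri [0.49955532 0.02662151 0.11195467]
```

```bash
python3 - <<'E'
from h import *
print(delta((.4950,.0286,.081),down(np.deg2rad(100.9))))
E
```

```text
(array([-31.5,   1.6, 168.4]), array([-0.0011, -0.0008, -0.0023]))
```

```bash
python3 -m jog '{"dp":[[-16,1,45],[-31,2,90],[-31,2,130],[-31,2,160],[-31,2,168],[-31,2,168],[-31,2,168],[-31,2,168],[-31,2,168],[-31,2,168]],"delta_rot":[[0,0,0],[0,0,0],[0,0,0],[0,0,0],[0,0,0],[0,0,0],[0,0,0],[0,0,0],[0,0,0],[0,0,0]],"gripper":[1,1,1,1,1,1,-0.1,-0.1,-0.1,-0.1]}' 20
python3 -m jog '{"dp":[[0,0,0],[0,0,0],[-10,0,0],[-30,0,0],[-52,0,0],[-74,0,0],[-94,0,0],[-106,0,0],[-111,0,0],[-111,0,0],[-111,0,0]],"delta_rot":[[0,0,0],[0,0,0],[0,0,0],[0,0,0],[0,0,0],[0,0,0],[0,0,0],[0,0,0],[0,0,0],[0,0,0],[0,0,0]],"gripper":[-0.1,-0.1,-0.1,-0.1,-0.1,-0.1,-0.1,-0.1,-0.1,-0.1,-0.1]}' 20
python3 - <<'E'
from h import *
im,K,T=snap("top","t2")
print([d["rect"] for d in robot.search_frame("jaw","top")],robot.get_obs()["ft_force"],robot.get_obs()["q"])
E
```

```text
time: 3.3
position: [0.497, 0.0281, 0.0826]
tool_rot: [0.638, 0.77, 0.001, 0.001]
ft_force: [0.7, -0.5, 0.3]
grip_width: 0.0628
grip_force: 0.0
time: 4.4
position: [0.5158, -0.0818, 0.0815]
tool_rot: [0.638, 0.77, -0.001, -0.001]
ft_force: [-4.8, -2.9, 3.9]
grip_width: 0.0437
grip_force: 20.0
[[352.6, 235.2, 365.6, 246.7], [276.0, 229.8, 365.7, 271.9]] [-5.26503426 -3.46096048  3.97491896] [-0.37003756  0.61039673  1.80722121 -0.00337146  0.7259234  -0.55575442]
```

```bash
python3 -m jog '{"dp":[[0,0,0],[0,0,0],[0,0,-20],[0,0,-70],[0,0,-120],[0,0,-120],[0,0,-120]],"delta_rot":[[0,0,0],[0,0,0],[0,0,0],[0,0,0],[0,0,0],[0,0,0],[0,0,0]],"gripper":[1,1,1,1,1,1,1]}'
cat >> h.py <<'E'
A0=np.deg2rad(100.9);EY=np.array([np.cos(A0),np.sin(A0),0]);EX=np.array([np.sin(A0),-np.cos(A0),0]);C0=np.array([.4934,.0377,0])
def fx(x,y,z): return C0+(x*EX+y*EY)/1000+np.array([0,0,z/1000])
def tofix(p): d=np.array(p)-C0;return np.round(np.array([d@EX,d@EY,d[2]])*1000,1)
def tilt(phi): return down(A0)@R.from_rotvec([0,np.deg2rad(phi),0]).as_matrix()
def tcp_for(g,Rm): return g+.019*Rm[:,2]
E
python3 - <<'E'
from h import *
im,K,T=load("w2")
hsv=cv2.cvtColor(im,cv2.COLOR_BGR2HSV);m=((hsv[:,:,0]>80)&(hsv[:,:,0]<95)&(hsv[:,:,1]>120)&(hsv[:,:,2]>180)).astype(np.uint8)
p=np.argwhere(m)[:,::-1].astype(np.float32);b=cv2.boxPoints(cv2.minAreaRect(p))
print("turq",[tofix(back(K,T,q,.11)).tolist() for q in b])
Kt,Tt=cam("top");print("sq",tofix(back(Kt,Tt,(229,281),.06)),"long",tofix(back(Kt,Tt,(236,213),.06)))
o=robot.get_obs();print(o["q"],o["position"],tofix(o["position"]))
Rm=tilt(-45);g=fx(.5,90.5,82);print("to pre",delta(tcp_for(g,Rm)-.09*Rm[:,2]+[0,0,.03],Rm))
E
```

```text
time: 5.2
position: [0.5185, -0.081, 0.203]
tool_rot: [0.638, 0.77, 0.001, 0.002]
ft_force: [0.3, -0.7, -0.9]
grip_width: 0.0856
grip_force: 0.0
turq [[-179.0, 80.5, 110.0], [-161.5, 128.1, 110.0], [-94.2, 116.3, 110.0], [-108.5, 67.4, 110.0]]
sq [-17.1 265.8  60. ] long [143.8 218.4  60. ]
[-3.68370466e-01  4.17581976e-01  1.70777442e+00  3.89958716e-04
  1.01122206e+00 -5.55809980e-01] [ 0.51850961 -0.08104929  0.20295904] [   2.2 -121.4  203. ]
to pre (array([262.1,  -2.7,  40.1]), array([ 0.003 , -0.783 , -0.0046]))
```

```bash
python3 -m jog '{"dp":[[35,0,0],[75,-1,0],[115,-1,5],[155,-2,15],[195,-2,25],[230,-3,35],[262,-3,40],[262,-3,40],[262,-3,40],[262,-3,40]],"delta_rot":[[0,-0.08,0],[0,-0.2,0],[0,-0.32,0],[0,-0.44,0],[0,-0.56,0],[0,-0.68,0],[0.003,-0.783,-0.005],[0.003,-0.783,-0.005],[0.003,-0.783,-0.005],[0.003,-0.783,-0.005]],"gripper":[1,1,1,1,1,1,1,1,1,1]}'
python3 - <<'E'
from h import *
o=robot.get_obs();print(o["q"],tofix(o["position"]))
Rm=tilt(-45);g=fx(.5,90.5,82);print("to grasp",delta(tcp_for(g,Rm),Rm))
im,K,T=snap("side","s3")
big=cv2.resize(im[130:390,160:450],None,fx=2.2,fy=2.2);cv2.imwrite("pics/s3c.png",big)
E
```

```text
time: 6.2
position: [0.465, 0.1749, 0.1609]
tool_rot: [0.588, 0.713, -0.245, 0.292]
ft_force: [0.2, -0.1, -0.0]
grip_width: 0.0872
grip_force: 0.0
[ 0.54319061  0.67267976  1.67859506 -0.77170393  1.24295219  0.78282399] [ -1.9 140.  160.9]
to grasp (array([ 20.5,   3.1, 109.9]), array([-0.0051, -0.0023,  0.0041]))
```

View pics/s3c.png

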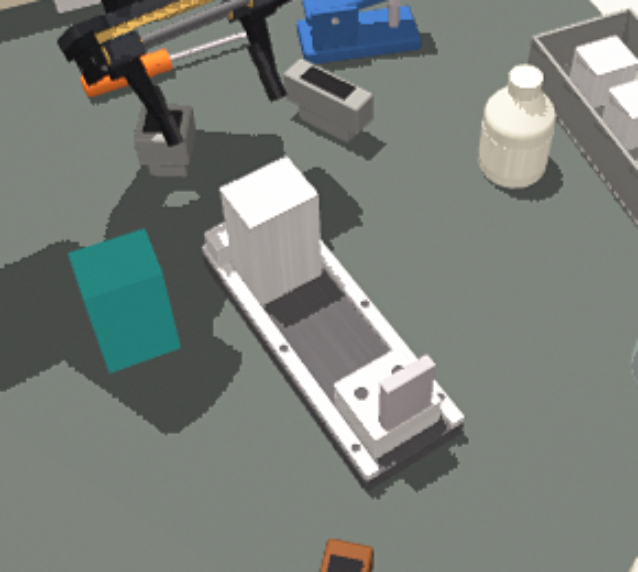

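```bash
python3 -m jog '{"dp":[[20,3,25],[20,3,60],[20,3,90],[20,3,107],[20,3,110],[20,3,110],[20,3,110],[20,3,110],[20,3,110],[20,3,110],[20,3,110],[20,3,110]],"delta_rot":[[0,0,0],[-0.005,-0.002,0.004],[-0.005,-0.002,0.004],[-0.005,-0.002,0.004],[-0.005,-0.002,0.004],[-0.005,-0.002,0.004],[-0.005,-0.002,0.004],[-0.005,-0.002,0.004],[-0.005,-0.002,0.004],[-0.005,-0.002,0.004],[-0.005,-0.002,0.004],[-0.005,-0.002,0.004]],"gripper":[1,1,1,1,1,1,0.4,0.4,0.4,0.4,0.4,0.4]}' 60
python3 - <<'E'
from h import *
o=robot.get_obs();r=R.from_quat(o["tool_rot"]).as_matrix();print(o["q"],tofix(o["position"]),"G",tofix(o["position"]-.019*r[:,2]),delta(o["position"]+[0,0,.03],tilt(-45)))
E
```

```text
time: 7.45
position: [0.478, 0.114, 0.07]
tool_rot: [0.588, 0.712, -0.244, 0.295]
ft_force: [-4.8, 2.1, 4.4]
grip_width: 0.0636
grip_force: 60.0
[ 0.43619775  0.81103082  1.77918194 -0.92455575  1.03463317  0.93760968] [-0.7 77.8 70. ] G [-0.7 91.3 83.4] (array([-21.2,  -0. , -21.2]), array([-0.001 ,  0.0011,  0.0001]))
```

```bash
python3 -m jog '{"dp":[[-5,0,-5],[-14,0,-14],[-21,0,-21],[-30,0,-12],[-42,0,0],[-54,0,12],[-59,0,17],[-59,0,17],[-59,0,17]],"delta_rot":[[0,0,0],[0,0,0],[0,0,0],[0,0,0],[0,0,0],[0,0,0],[0,0,0],[0,0,0],[0,0,0]],"gripper":[0.4,0.4,0.4,0.4,0.4,0.4,0.4,0.4,0.4]}' 60
python3 - <<'E'
from h import *
o=robot.get_obs();r=R.from_quat(o["tool_rot"]).as_matrix();print(o["ft_force"],"G",tofix(o["position"]-.019*r[:,2]),"rot",delta(o["position"],tilt(-45))[1])
for i in range(1,13):
    a=np.deg2rad(90)*i/12;print([round(19*np.sin(a),1),0,round(19*(np.cos(a)-1),1)],round(a,3))
E
```

```text
time: 8.35
position: [0.4902, 0.0614, 0.099]
tool_rot: [0.589, 0.712, -0.243, 0.295]
ft_force: [1.8, 0.1, -3.5]
grip_width: 0.0635
grip_force: 60.0
[ 1.77021937  0.07745069 -3.54024714] G [  1.3  37.3 112.4] rot [ 0.0018 -0.0011 -0.0012]
[np.float64(2.5), 0, np.float64(-0.2)] 0.131
[np.float64(4.9), 0, np.float64(-0.6)] 0.262
[np.float64(7.3), 0, np.float64(-1.4)] 0.393
[np.float64(9.5), 0, np.float64(-2.5)] 0.524
[np.float64(11.6), 0, np.float64(-3.9)] 0.654
[np.float64(13.4), 0, np.float64(-5.6)] 0.785
[np.float64(15.1), 0, np.float64(-7.4)] 0.916
[np.float64(16.5), 0, np.float64(-9.5)] 1.047
[np.float64(17.6), 0, np.float64(-11.7)] 1.178
[np.float64(18.4), 0, np.float64(-14.1)] 1.309
[np.float64(18.8), 0, np.float64(-16.5)] 1.44
[np.float64(19.0), 0, np.float64(-19.0)] 1.571
```

```bash
python3 -m jog '{"dp":[[2.5,0,-0.2],[4.9,0,-0.6],[7.3,0,-1.4],[9.5,0,-2.5],[11.6,0,-3.9],[13.4,0,-5.6],[15.1,0,-7.4],[16.5,0,-9.5],[17.6,0,-11.7],[18.4,0,-14.1],[18.8,0,-16.5],[19,0,-19]],"delta_rot":[[0,0.131,0],[0,0.262,0],[0,0.393,0],[0,0.524,0],[0,0.654,0],[0,0.785,0],[0,0.916,0],[0,1.047,0],[0,1.178,0],[0,1.309,0],[0,1.44,0],[0,1.571,0]],"gripper":[0.4,0.4,0.4,0.4,0.4,0.4,0.4,0.4,0.4,0.4,0.4,0.4]}' 60
python3 -m jog '{"dp":[[0,0,0],[0,0,0],[0,0,0],[0,0,0]],"delta_rot":[[0,0,0],[0,0,0],[0,0,0],[0,0,0]],"gripper":[0.4,0.4,0.4,0.4]}' 60
python3 - <<'E'
from h import *
o=robot.get_obs();r=R.from_quat(o["tool_rot"]).as_matrix();print(o["ft_force"],o["q"],"G",tofix(o["position"]-.019*r[:,2]),"rot",delta(o["position"],tilt(45))[1])
im,K,T=snap("side","s4")
big=cv2.resize(im[130:390,160:450],None,fx=2.2,fy=2.2);cv2.imwrite("pics/s4c.png",big)
E
```

```text
time: 9.55
position: [0.4853, 0.0873, 0.0994]
tool_rot: [0.586, 0.713, 0.245, -0.295]
ft_force: [0.9, 0.8, -5.4]
grip_width: 0.0639
grip_force: 60.0
time: 9.95
position: [0.4846, 0.0889, 0.0999]
tool_rot: [0.587, 0.714, 0.244, -0.294]
ft_force: [0.8, -0.0, -4.2]
grip_width: 0.0639
grip_force: 60.0
[ 8.47522904e-01 -1.75631426e-03 -4.24592439e+00] [-0.43686782  0.75127135  1.79071179  0.65616207  1.21281283 -1.06513507] G [  1.   38.5 113.3] rot [-0.0007  0.0013  0.0043]
```

View pics/s4c.png

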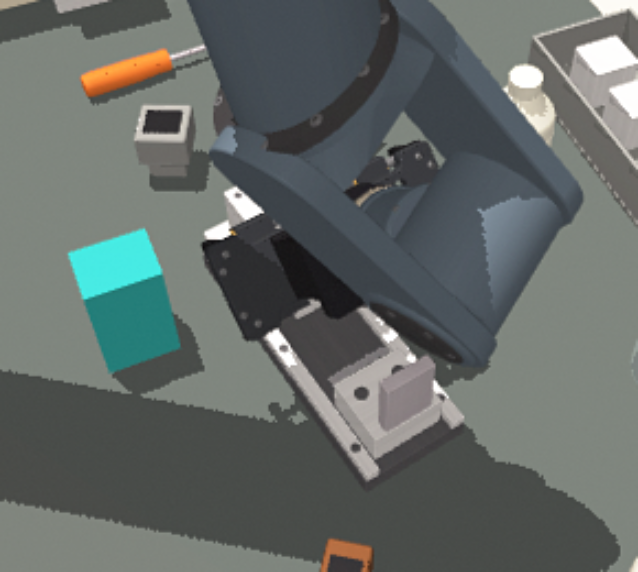

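```bash
python3 -m jog '{"dp":[[-9,0.5,3],[-18,0.5,12],[-26,0.5,20],[-33,0.5,27],[-37,0.5,31],[-37,0.5,31],[-37,0.5,31]],"delta_rot":[[0,0,0],[0,0,0],[0,0,0],[0,0,0],[0,0,0],[0,0,0],[0,0,0]],"gripper":[0.4,0.4,0.4,0.4,0.4,0.4,0.4]}' 60
python3 -m jog '{"dp":[[-1,0,1],[-2,0,2],[-3,0,3],[-4,0,4],[-4,0,4],[-4,0,4]],"delta_rot":[[0,0,0],[0,0,0],[0,0,0],[0,0,0],[0,0,0],[0,0,0]],"gripper":[0.4,0.4,0.4,0.4,0.4,0.4]}' 60
python3 - <<'E'
from h import *
o=robot.get_obs();r=R.from_quat(o["tool_rot"]).as_matrix();print(o["ft_force"],"G",tofix(o["position"]-.019*r[:,2]),"rot",delta(o["position"],tilt(45))[1])
E
```

```text
time: 10.7
position: [0.4863, 0.0839, 0.0509]
tool_rot: [0.588, 0.713, 0.244, -0.295]
ft_force: [-0.5, 0.1, -5.1]
grip_width: 0.0633
grip_force: 60.0
time: 11.3
position: [0.4863, 0.0838, 0.0454]
tool_rot: [0.588, 0.713, 0.244, -0.295]
ft_force: [0.7, -0.3, -5.0]
grip_width: 0.0635
grip_force: 60.0
[ 0.71923749 -0.34864125 -4.96268642] G [ 1.8 33.2 58.8] rot [ 0.0006 -0.0007  0.0019]
```

```bash
python3 -m jog '{"dp":[[-0.5,-1,0.5],[-1,-1.3,1],[-1.4,-1.3,1.4],[-1.8,-1.3,1.8],[-1.8,-1.3,1.8]],"delta_rot":[[0,0,0],[0,0,0],[0,0,0],[0,0,0],[0,0,0]],"gripper":[0.4,0.4,0.4,0.4,0.4]}' 60
python3 - <<'E'
from h import *
o=robot.get_obs();r=R.from_quat(o["tool_rot"]).as_matrix();print(o["ft_force"],"G",tofix(o["position"]-.019*r[:,2]),"rot",delta(o["position"],tilt(45))[1])
E
```

```text
time: 11.8
position: [0.485, 0.0836, 0.044]
tool_rot: [0.587, 0.713, 0.245, -0.295]
ft_force: [-0.5, -3.2, 5.4]
grip_width: 0.064
grip_force: 60.0
[-0.54961703 -3.15787228  5.41085042] G [ 0.4 33.2 57.4] rot [ 0.0007 -0.0024  0.002 ]
```

```bash
python3 -m jog '{"dp":[[0,0,0],[0,0,0],[0,0,0],[14,0,-14],[42,0,-42],[71,0,-71],[100,0,-100],[100,0,-100],[100,0,-100]],"delta_rot":[[0,0,0],[0,0,0],[0,0,0],[0,0,0],[0,0,0],[0,0,0],[0,0,0],[0,0,0],[0,0,0]],"gripper":[1,1,1,1,1,1,1,1,1]}' 60
python3 - <<'E'
from h import *
o=robot.get_obs();print(o["ft_force"],tofix(o["position"]),delta(fx(0,10,250),tilt(0)))
E
```

```text
time: 12.7
position: [0.485, 0.0834, 0.1847]
tool_rot: [0.587, 0.713, 0.244, -0.294]
ft_force: [0.9, -0.4, -0.2]
grip_width: 0.0873
grip_force: 0.0
[ 0.88965818 -0.36914163 -0.2042818 ] [  0.4  46.4 184.7] (array([ 20.3,  -0.2, -71.9]), array([ 0.0028, -0.7845,  0.0025]))
```

```bash
python3 -m jog '{"dp":[[4,0,-12],[8,0,-24],[11,0,-36],[14,0,-48],[17,0,-60],[20,0,-72],[20,0,-72],[20,0,-72],[20,0,-72]],"delta_rot":[[0,-0.13,0],[0,-0.26,0],[0,-0.39,0],[0,-0.52,0],[0,-0.65,0],[0.003,-0.7845,0.002],[0.003,-0.7845,0.002],[0.003,-0.7845,0.002],[0.003,-0.7845,0.002]],"gripper":[1,1,1,1,1,1,1,1,1]}'
python3 - <<'E'
from h import *
im,K,T=snap("wrist","w5")
o=robot.get_obs();print(tofix(o["position"]),o["ft_force"])
cv2.imwrite("pics/c5.png",cv2.resize(im[80:340,200:440],None,fx=2.3,fy=2.3,interpolation=cv2.INTER_CUBIC))
E
```

```text
time: 13.6
position: [0.491, 0.0469, 0.2476]
tool_rot: [0.637, 0.771, -0.001, -0.003]
ft_force: [0.1, -0.3, -0.2]
grip_width: 0.0868
grip_force: 0.0
[ -0.5   9.1 247.7] [ 0.6718615  -0.31237544 -0.4312911 ]
```

View pics/c5.png

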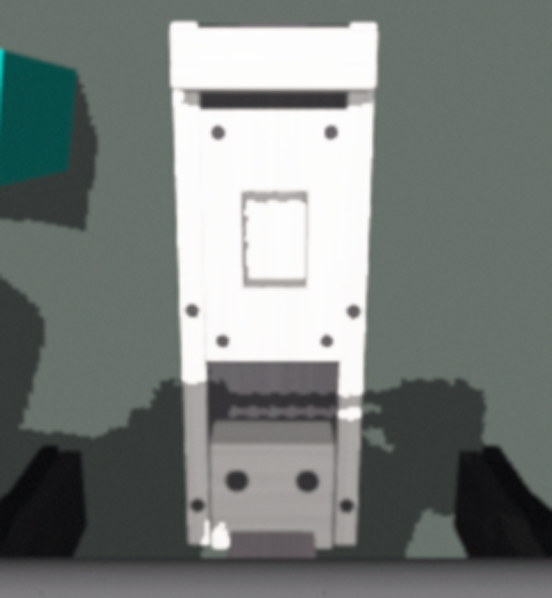

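The housing lies flat with the socket up at crop (275,240), about 8 mm from the fixed jaw. The tab is at crop (273,545).

```bash
python3 - <<'E'
from h import *
print(delta(fx(1,-121,81),tilt(0)))
E
```

```text
(array([-130.7,    2.5,  166.2]), array([-0.0049, -0.0039, -0.0013]))
```

```bash
python3 -m jog '{"dp":[[-45,1,10],[-90,2,25],[-125,2,60],[-131,2.5,105],[-131,2.5,145],[-131,2.5,163],[-131,2.5,166],[-131,2.5,166],[-131,2.5,166],[-131,2.5,166],[-131,2.5,166],[-131,2.5,166]],"delta_rot":[[0,0,0],[0,0,0],[-0.003,-0.003,0],[-0.003,-0.003,0],[-0.003,-0.003,0],[-0.003,-0.003,0],[-0.003,-0.003,0],[-0.003,-0.003,0],[-0.003,-0.003,0],[-0.003,-0.003,0],[-0.003,-0.003,0],[-0.003,-0.003,0]],"gripper":[1,1,1,1,1,0.5,0.2,-0.1,-0.1,-0.1,-0.1,-0.1]}' 25
python3 -m jog '{"dp":[[8,0,0],[18,0,0],[28,0,0],[38,0,0],[46,0,0],[52,0,0],[55,0,0],[55,0,0],[55,0,0]],"delta_rot":[[0,0,0],[0,0,0],[0,0,0],[0,0,0],[0,0,0],[0,0,0],[0,0,0],[0,0,0],[0,0,0]],"gripper":[-0.1,-0.1,-0.1,-0.1,-0.1,-0.1,-0.1,-0.1,-0.1]}' 30
python3 - <<'E'
from h import *
o=robot.get_obs();print(tofix(o["position"]),o["ft_force"]@EY,o["ft_force"])
E
```

```text
time: 14.85
position: [0.5157, -0.0812, 0.0841]
tool_rot: [0.635, 0.772, -0.002, -0.001]
ft_force: [-7.1, -4.0, 5.8]
grip_width: 0.044
grip_force: 25.0
time: 15.75
position: [0.5054, -0.0273, 0.0841]
tool_rot: [0.635, 0.772, -0.002, -0.001]
ft_force: [-5.4, -4.5, 7.3]
grip_width: 0.0439
grip_force: 29.9
[ -0.5 -66.1  84.1] -3.3893412415736432 [-5.43997066 -4.49918601  7.28547145]
```

```bash
python3 -m jog '{"dp":[[2,0,0],[4,0,0],[5,0,0],[5,0,0],[5,0,0]],"delta_rot":[[0,0,0],[0,0,0],[0,0,0],[0,0,0],[0,0,0]],"gripper":[-0.1,-0.1,-0.1,-0.1,-0.1]}' 30
python3 -m jog '{"dp":[[1,0,0],[2,0,0],[2,0,0]],"delta_rot":[[0,0,0],[0,0,0],[0,0,0]],"gripper":[-0.1,-0.1,-0.1]}' 30
python3 - <<'E'
from h import *
o=robot.get_obs();print(tofix(o["position"]),o["ft_force"]@EY,o["ft_force"])
E
```

```text
time: 16.25
position: [0.5049, -0.0241, 0.0842]
tool_rot: [0.635, 0.772, -0.003, 0.001]
ft_force: [-6.3, -11.2, 4.4]
grip_width: 0.0435
grip_force: 30.0
time: 16.55
position: [0.5049, -0.0241, 0.0842]
tool_rot: [0.635, 0.773, -0.004, 0.002]
ft_force: [-7.9, -17.9, 5.2]
grip_width: 0.0437
grip_force: 30.0
[ -0.4 -62.9  84.2] -16.115626067207558 [ -7.91905228 -17.93668363   5.17283923]
```

```bash
python3 -m jog '{"dp":[[1,0,0],[2,0,0],[2,0,0],[2,0,0]],"delta_rot":[[0,0,0],[0,0,0],[0,0,0],[0,0,0]],"gripper":[-0.1,-0.1,-0.1,-0.1]}' 60
python3 - <<'E'
from h import *
o=robot.get_obs();print(tofix(o["position"]),o["ft_force"]@EY,o["ft_force"])
im,K,T=snap("wrist","w6")
cv2.imwrite("pics/c6.png",cv2.resize(im[0:340,160:480],None,fx=1.7,fy=1.7,interpolation=cv2.INTER_CUBIC))
E
```

```text
time: 16.95
position: [0.5049, -0.024, 0.0842]
tool_rot: [0.634, 0.773, -0.005, 0.003]
ft_force: [-7.6, -25.0, 4.4]
grip_width: 0.0433
grip_force: 60.0
[ -0.3 -62.8  84.2] -23.10479382694867 [ -7.62916658 -24.99843847   4.38482104]
```

View pics/c6.png

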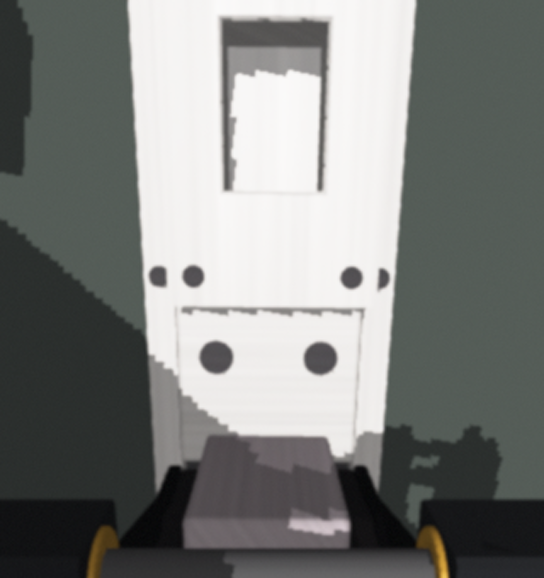

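```bash
python3 -m jog '{"dp":[[0,0,0],[0,0,0],[0,0,0],[0,0,-20],[30,0,-50],[70,0,-85],[105,0,-86],[115,0,-86],[115,0,-86],[115,0,-86]],"delta_rot":[[0,0,0],[0,0,0],[0,0,0],[0,0,0],[0,0,0],[0,0,0],[0,0,0],[0,0,0],[0,0,0],[0,0,0]],"gripper":[1,1,1,1,1,1,1,1,1,1]}' 20
python3 - <<'E'
from h import *
o=robot.get_obs();print(tofix(o["position"]),delta(fx(0,50,170),tilt(0)))
im,K,T=snap("wrist","w7")
cv2.imwrite("pics/c7.png",im[0:400,70:570])
for n in ("socket","housing","jaw"):print(n,[(np.round(d["rect"]).tolist(),round(d["score"],2)) for d in robot.search_frame(n,"wrist")][:3])
E
```

```text
time: 18.0
position: [0.4847, 0.0949, 0.1685]
tool_rot: [0.636, 0.771, -0.0, 0.001]
ft_force: [-0.1, 0.4, -0.2]
grip_width: 0.0868
grip_force: 0.0
[  2.3  57.8 168.5] (array([-7.8, -2.3, -1.5]), array([0.0011, 0.0019, 0.0012]))
socket [([274.0, 176.0, 357.0, 306.0], 0.87)]
housing [([60.0, 147.0, 210.0, 244.0], 0.83), ([273.0, 175.0, 357.0, 310.0], 0.68)]
jaw [([279.0, 306.0, 348.0, 400.0], 0.73)]
```

View pics/c7.png

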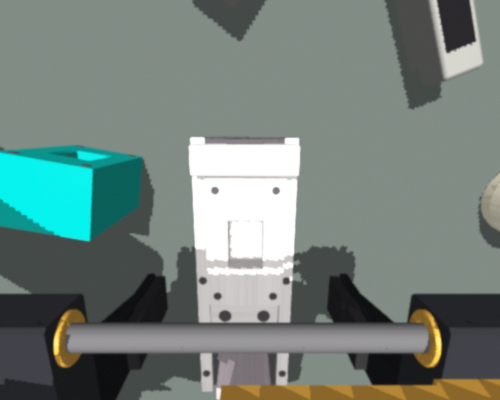

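```bash
python3 - <<'E'
from h import *
im,K,T=load("w7");g=cv2.cvtColor(im,cv2.COLOR_BGR2GRAY)
P=[]
for (x,y) in ((215,190),(276,190),(217,296),(273,296)):
    x+=70;s=g[y-6:y+7,x-6:x+7].astype(float);w=np.clip(np.percentile(s,80)-s-25,0,None);yy,xx=np.mgrid[y-6:y+7,x-6:x+7]
    u=(w*xx).sum()/w.sum(),(w*yy).sum()/w.sum();p=back(K,T,u,.07);P.append(p);print(np.round(u,1),tofix(p))
P=np.array(P);print("c",P.mean(0),tofix(P.mean(0)))
d=(P[0]+P[1]-P[2]-P[3]);print("yaw",np.degrees(np.arctan2(d[1],d[0])))
e=P[1]+P[3]-P[0]-P[2];print("yaw x",np.degrees(np.arctan2(e[1],e[0]))+90)
print(g[212:275,316].tolist());print(g[240,285:350].tolist());print(g[225,285:350].tolist())
f=lambda u,z:tofix(back(K,T,u,z))
print("fjaw edge/hous",g[165:185,316].tolist())
E
```

```text
[284.5 190.1] [-23.4  96.2  70. ]
[345.7 190.3] [24.8 96.1 70. ]
[287.1 295.7] [-23.6   3.9  70. ]
[342.5 295.9] [24.6  3.7 70. ]
c [0.48454849 0.08690156 0.07      ] [ 0.6 50.  70. ]
yaw 100.7680567987679
yaw x 100.76364042503852
[255, 255, 255, 255, 255, 255, 254, 253, 247, 250, 254, 255, 255, 255, 255, 255, 255, 255, 255, 255, 255, 255, 255, 255, 255, 255, 255, 255, 255, 255, 255, 255, 255, 255, 255, 255, 255, 255, 255, 255, 255, 255, 255, 254, 250, 222, 191, 172, 160, 156, 155, 154, 153, 153, 158, 172, 203, 240, 252, 254, 254, 248, 220]
[255, 255, 255, 255, 255, 255, 255, 255, 255, 255, 255, 254, 241, 196, 180, 218, 249, 254, 255, 255, 255, 255, 255, 255, 255, 255, 255, 255, 255, 255, 255, 255, 255, 255, 255, 255, 255, 255, 255, 255, 255, 255, 255, 255, 255, 254, 249, 234, 247, 254, 255, 255, 255, 255, 255, 255, 255, 255, 255, 255, 255, 255, 255, 255, 255]
[255, 255, 255, 255, 255, 255, 255, 255, 255, 255, 255, 253, 235, 186, 182, 219, 249, 254, 255, 255, 255, 255, 255, 255, 255, 255, 255, 255, 255, 255, 255, 255, 255, 255, 255, 255, 255, 255, 255, 255, 255, 255, 255, 255, 255, 254, 251, 232, 241, 253, 255, 255, 255, 255, 255, 255, 255, 255, 255, 255, 255, 255, 255, 255, 255]
fjaw edge/hous [255, 255, 255, 255, 255, 255, 255, 255, 255, 253, 238, 203, 200, 229, 251, 254, 255, 255, 255, 255]
```

```bash
python3 - <<'E'
from h import *
print(delta((.467,-.283,.16),down(np.deg2rad(77))))
E
```

```text
(array([-367. ,  -88.3,    8.8]), array([0.0008, 0.0013, 0.4156]))
```

```bash
python3 -m jog '{"dp":[[-40,-10,0],[-85,-20,0],[-130,-31,0],[-175,-42,0],[-220,-53,2],[-265,-64,4],[-310,-75,6],[-345,-83,8],[-367,-88,9],[-367,-88,9],[-367,-88,9],[-367,-88,9]],"delta_rot":[[0,0,0.04],[0,0,0.09],[0,0,0.14],[0,0,0.19],[0,0,0.24],[0,0,0.29],[0,0,0.34],[0,0,0.38],[0,0,0.4156],[0,0,0.4156],[0,0,0.4156],[0,0,0.4156]],"gripper":[1,1,1,1,1,1,1,1,1,1,1,1]}'
python3 - <<'E'
from h import *
o=robot.get_obs();print(o["position"],np.abs(o["joint_velocities"]).max())
im,K,T=snap("wrist","w8")
cv2.imwrite("pics/c8.png",im[120:340,150:470].repeat(2,0).repeat(2,1)[:, :640])
print([(np.round(d["rect"]).tolist(),round(d["score"],2)) for d in robot.search_frame("plug","wrist")][:3])
E
```

```text
time: 19.4
position: [0.4671, -0.2808, 0.1599]
tool_rot: [0.782, 0.623, 0.0, -0.0]
ft_force: [0.3, 0.0, -0.4]
grip_width: 0.0868
grip_force: 0.0
[ 0.46706931 -0.28078042  0.1599041 ] 0.01607884061663939
[([298.0, 194.0, 338.0, 272.0], 0.65), ([192.0, 80.0, 266.0, 180.0], 0.65)]
```

View pics/c8.png

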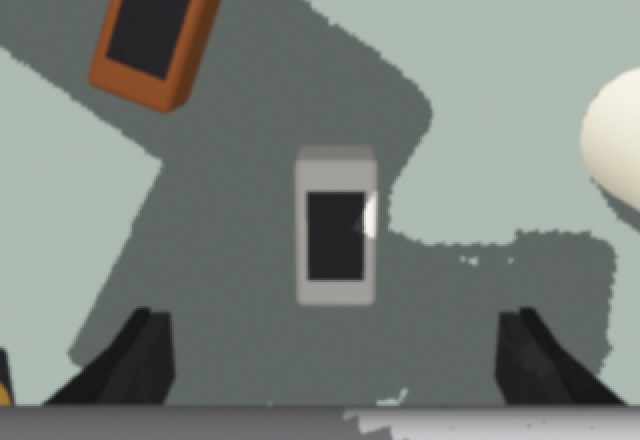

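The grey plug is at px (318,236) with a plain 34x64 head, and the brown look-alike is at the upper left, around px (215,130). The grey one is the plug that fits.

```bash
python3 - <<'E'
from h import *
im,K,T=load("w8");g=cv2.cvtColor(im,cv2.COLOR_BGR2GRAY);Z=.06
m=np.zeros_like(g);m[205:270,292:345]=(g[205:270,292:345]<70)
p=np.argwhere(m)[:,::-1].astype(np.float32);r=cv2.minAreaRect(p);b=cv2.boxPoints(r);W=np.array([back(K,T,q,Z) for q in b]);print("label",r,"c",W.mean(0),np.linalg.norm(W[1]-W[0]),np.linalg.norm(W[2]-W[1]))
f=lambda x,y:back(K,T,(150+x/2-.25,120+y/2-.25),Z)
q=[f(297,160),f(377,160),f(375,304),f(297,304)];q=np.array(q);print("head",q.round(4).tolist(),"c",q.mean(0),[np.linalg.norm(q[i]-q[i-1]).round(4) for i in range(4)])
v=(q[0]+q[1]-q[2]-q[3]);print("ang",np.degrees(np.arctan2(v[1],v[0])))
e=[W[np.argsort(b[:,1])[:2]].mean(0)-W[np.argsort(b[:,1])[2:]].mean(0)][0];print("label ang",np.degrees(np.arctan2(e[1],e[0])))
# side edges fit
L=[];Q=[]
for r in range(205,268):
    a=g[r,285:318].astype(int);d=np.diff(a);L.append((285+.5+np.argmax(d[:20]),r))
    a=g[r,325:350].astype(int);d=np.diff(a);Q.append((325+.5+np.argmin(d[5:])+5,r))
for s in (L,Q):
    w=np.array([back(K,T,u,Z) for u in s]);t=np.polyfit(w[:,1],w[:,0],1);res=abs(np.polyval(t,w[:,1])-w[:,0]);k=res<.0015;t=np.polyfit(w[k,1],w[k,0],1);print(90-np.degrees(np.arctan(t[0])),np.polyval(t,-.281),k.sum())
Kt,Tt=cam("top");Ks,Ts=cam("side")
s0=cv2.imread("pics/side0.png");gg=cv2.cvtColor(s0,cv2.COLOR_BGR2GRAY);mm=np.zeros_like(gg);mm[425:464,358:386]=gg[425:464,358:386]<60;c=np.argwhere(mm).mean(0)[::-1]
t0=cv2.cvtColor(cv2.imread("pics/top0.png"),cv2.COLOR_BGR2GRAY);mm=np.zeros_like(t0);mm[255:270,455:480]=t0[255:270,455:480]<75;c2=np.argwhere(mm).mean(0)[::-1]
print(c,c2,"tri side+wrist",tri([(Ks,Ts,c),(K,T,b.mean(0))]),"all",tri([(Ks,Ts,c),(K,T,b.mean(0)),(Kt,Tt,c2)]))
E
```

```text
label ((317.5, 237.5), (43.0, 27.0), 90.0) c [ 0.46702562 -0.28224994  0.06      ] 0.02187349187688187 0.037310456632401456
head [[0.4591, -0.2476, 0.06], [0.4903, -0.2547, 0.06], [0.4767, -0.3156, 0.06], [0.4443, -0.3081, 0.06]] c [ 0.46760814 -0.28152122  0.06      ] [np.float64(0.0623), np.float64(0.0319), np.float64(0.0623), np.float64(0.0333)]
ang 76.82279824267297
label ang 77.1769518601027
76.5367655830433 0.45027987940008096 63
77.03032743313555 0.4841538613815929 63
[372.18981481 445.2037037 ] [466.4796748  261.60162602] tri side+wrist [ 0.46732234 -0.28277606  0.05775063] all [ 0.46749775 -0.28290441  0.0580692 ]
```

```bash
python3 - <<'E'
from h import *
print(delta((.4674,-.282,.029),down(np.deg2rad(77))))
E
```

```text
(array([-1.400e+00,  1.000e-01,  1.312e+02]), array([0.0011, 0.0002, 0.0032]))
```

```bash
python3 -m jog '{"dp":[[-1,0,40],[-1.4,0,80],[-1.4,0,112],[-1.4,0,128],[-1.4,0,131],[-1.4,0,131],[-1.4,0,131],[-1.4,0,131],[-1.4,0,131],[-1.4,0,131],[-1.4,0,131],[-1.4,0,131]],"delta_rot":[[0,0,0],[0,0,0],[0,0,0.003],[0,0,0.003],[0,0,0.003],[0,0,0.003],[0,0,0.003],[0,0,0.003],[0,0,0.003],[0,0,0.003],[0,0,0.003],[0,0,0.003]],"gripper":[1,1,1,1,1,1,0.3,-0.4,-0.4,-0.4,-0.4,-0.4]}' 35
python3 -m jog '{"dp":[[0,0,0],[0,0,0],[0,0,0]],"delta_rot":[[0,0,0],[0,0,0],[0,0,0]],"gripper":[-0.4,-0.4,-0.4]}' 35
python3 - <<'E'
from h import *
o=robot.get_obs();print(o["position"],o["tool_rot"],delta((.4674,-.282,.029),down(np.deg2rad(77))))
S=np.array([.48455,.0869,0]);print(delta(S+[0,0,.15],down(np.deg2rad(100.77))))
E
```

```text
time: 20.7
position: [0.4676, -0.2835, 0.0294]
tool_rot: [0.783, 0.622, 0.0, 0.001]
ft_force: [-0.8, 0.0, -0.0]
grip_width: 0.0468
grip_force: 0.0
time: 21.0
position: [0.4675, -0.2834, 0.0292]
tool_rot: [0.783, 0.622, 0.0, 0.001]
ft_force: [-0.3, 0.1, -0.1]
grip_width: 0.0336
grip_force: 34.9
[ 0.46749305 -0.28337735  0.02922763] [7.82999278e-01 6.22022021e-01 1.95257518e-04 8.35530987e-04] (array([ 1.3, -0.4,  0.2]), array([ 0.0016,  0.0007, -0.0013]))
(array([ 364.5,  -66.9, -121.1]), array([ 0.0014,  0.001 , -0.4161]))
```

```bash
python3 -m jog '{"dp":[[0,0,-20],[0,0,-65],[0,0,-110],[10,-2,-145],[45,-8,-150],[92,-17,-150],[139,-26,-150],[186,-34,-150],[233,-43,-150],[280,-51,-150],[325,-60,-150],[350,-64,-150]],"delta_rot":[[0,0,0],[0,0,0],[0,0,0],[0,0,0],[0,0,-0.05],[0,0,-0.1],[0,0,-0.16],[0,0,-0.22],[0,0,-0.28],[0,0,-0.34],[0,0,-0.39],[0,0,-0.416]],"gripper":[-0.4,-0.4,-0.4,-0.4,-0.4,-0.4,-0.4,-0.4,-0.4,-0.4,-0.4,-0.4]}' 40
python3 -m jog '{"dp":[[0,0,0],[0,0,0],[0,0,0],[0,0,0]],"delta_rot":[[0,0,0],[0,0,0],[0,0,0],[0,0,0]],"gripper":[-0.4,-0.4,-0.4,-0.4]}' 40
python3 - <<'E'
from h import *
o=robot.get_obs();print(o["position"],o["grip_width"])
a=np.deg2rad(100.77);S=np.array([.48455,.0869,.113])-.0012*np.array([np.cos(a),np.sin(a),0]);print(delta(S,down(a)))
im,K,T=snap("wrist","w9")
c=proj(K,T,o["position"]+.0012*np.array([np.cos(a),np.sin(a),0])+[0,0,.031]);print("exp label px",c)
g=cv2.cvtColor(im,cv2.COLOR_BGR2GRAY);print([(np.round(d["rect"]).tolist(),round(d["score"],2)) for d in robot.search_frame("plug","wrist")][:3])
E
```

```text
time: 22.2
position: [0.483, 0.0754, 0.1787]
tool_rot: [0.636, 0.772, -0.0, 0.0]
ft_force: [0.0, -0.2, -1.0]
grip_width: 0.0334
grip_force: 39.8
time: 22.6
position: [0.4843, 0.071, 0.1788]
tool_rot: [0.638, 0.77, -0.0, 0.001]
ft_force: [-0.3, -0.3, -0.7]
grip_width: 0.0336
grip_force: 39.8
[0.48426274 0.07097297 0.17879035] 0.033584072190946314
(array([14.5,  3.2, 65.8]), array([ 0.0011,  0.0016, -0.0022]))
exp label px [[317.3482673  321.10885096]]
[([280.0, 232.0, 357.0, 380.0], 0.81)]
```

```bash
python3 -m jog '{"dp":[[6,1.5,20],[12,3,45],[14.5,3.2,60],[14.5,3.2,65.8],[14.5,3.2,65.8],[14.5,3.2,65.8],[14.5,3.2,65.8]],"delta_rot":[[0,0,0],[0,0,0],[0.001,0.0016,-0.0022],[0.001,0.0016,-0.0022],[0.001,0.0016,-0.0022],[0.001,0.0016,-0.0022],[0.001,0.0016,-0.0022]],"gripper":[-0.4,-0.4,-0.4,-0.4,-0.4,-0.4,-0.4]}' 40
python3 - <<'E'
from h import *
a=np.deg2rad(100.77);S=np.array([.48455,.0869,.113])-.0012*np.array([np.cos(a),np.sin(a),0]);print(delta(S,down(a)))
E
```

```text
time: 23.4
position: [0.4856, 0.0866, 0.1139]
tool_rot: [0.637, 0.771, 0.001, 0.001]
ft_force: [-0.1, -0.4, -1.1]
grip_width: 0.0339
grip_force: 39.8
(array([-0.7, -1. ,  0.9]), array([0.0023, 0.0004, 0.0016]))
```

```bash
cat >> h.py <<'E'
def avg(n=8):
    P=[];Q=[]
    for i in range(n): robot.camera("side");o=robot.get_obs();P.append(o["position"]);Q.append(o["tool_rot"])
    P=np.array(P);return P.mean(0),P.std(0),R.from_quat(Q).mean()
E
python3 - <<'E'
from h import *
p,s,r=avg();print(p,s)
a=np.deg2rad(100.77);S=np.array([.48455,.0869,.113])-.0012*np.array([np.cos(a),np.sin(a),0])
print(r.inv().apply(S-p)*1000,(r.inv()*R.from_matrix(down(a))).as_rotvec())
E
```

```text
[0.48509038 0.08685468 0.11355366] [2.16683655e-04 8.54474924e-05 2.28022094e-04]
[-1.05339057 -0.52523182  0.55308976] [0.00143007 0.00016623 0.00194528]
```

```bash
python3 -m jog '{"dp":[[-1,-0.5,3],[-1,-0.5,7],[-1,-0.5,11],[-1,-0.5,14],[-1,-0.5,16],[-1,-0.5,18],[-1,-0.5,20],[-1,-0.5,20]],"delta_rot":[[0.001,0,0.002],[0.001,0,0.002],[0.001,0,0.002],[0.001,0,0.002],[0.001,0,0.002],[0.001,0,0.002],[0.001,0,0.002],[0.001,0,0.002]],"gripper":[-0.4,-0.4,-0.4,-0.4,-0.4,-0.4,-0.4,-0.4]}' 40
python3 - <<'E'
from h import *
o=robot.get_obs();print(tofix(o["position"]),o["moment"])
E
```

```text
time: 24.6
position: [0.4843, 0.0859, 0.0928]
tool_rot: [0.638, 0.77, -0.0, -0.0]
ft_force: [-0.1, 0.1, -1.1]
grip_width: 0.0336
grip_force: 39.8
[ 0.2 49.  92.8] [-0.07657847  0.00446223  0.00086766]
```

```bash
python3 -m jog '{"dp":[[0,0,4],[0,0,8],[0,0,12],[0,0,15],[0,0,17],[0,0,17],[0,0,17]],"delta_rot":[[0,0,0],[0,0,0],[0,0,0],[0,0,0],[0,0,0],[0,0,0],[0,0,0]],"gripper":[-0.4,-0.4,-0.4,-0.4,-0.4,-0.4,-0.4]}' 40
python3 -m jog '{"dp":[[0,0,1],[0,0,2],[0,0,3],[0,0,3]],"delta_rot":[[0,0,0],[0,0,0],[0,0,0],[0,0,0]],"gripper":[-0.4,-0.4,-0.4,-0.4]}' 40
```

```text
time: 25.3
position: [0.4845, 0.0859, 0.076]
tool_rot: [0.638, 0.77, -0.0, -0.0]
ft_force: [-0.5, -0.4, -0.2]
grip_width: 0.0331
grip_force: 39.8
time: 25.7
position: [0.4847, 0.0859, 0.0752]
tool_rot: [0.638, 0.77, 0.0, 0.0]
ft_force: [-2.8, -1.2, 15.0]
grip_width: 0.0339
grip_force: 39.8
```

```bash
python3 -m jog '{"dp":[[0,0,-2],[0,0,-2],[0,0,-2],[0,0,-2],[0,0,-20],[0,0,-60],[0,0,-95],[0,0,-95],[0,0,-95]],"delta_rot":[[0,0,0],[0,0,0],[0,0,0],[0,0,0],[0,0,0],[0,0,0],[0,0,0],[0,0,0],[0,0,0]],"gripper":[1,1,1,1,1,1,1,1,1]}' 40
python3 - <<'E'
from h import *
im,K,T=snap("wrist","w10");o=robot.get_obs();print(tofix(o["position"]),o["ft_force"])
cv2.imwrite("pics/c10.png",cv2.resize(im[120:400,190:440],None,fx=2.1,fy=2.1))
g=cv2.cvtColor(im,cv2.COLOR_BGR2GRAY);m=np.zeros_like(g);m[190:275,290:345]=g[190:275,290:345]<70
p=np.argwhere(m)[:,::-1].astype(np.float32);b=cv2.boxPoints(cv2.minAreaRect(p));W=np.array([back(K,T,q,.106) for q in b]);print(tofix(W.mean(0)),np.linalg.norm(W[1]-W[0]),np.linalg.norm(W[2]-W[1]))
E
```

```text
time: 26.6
position: [0.4847, 0.0859, 0.1685]
tool_rot: [0.638, 0.77, 0.0, 0.0]
ft_force: [-0.7, 0.4, 0.5]
grip_width: 0.0864
grip_force: 0.0
[ -0.2  49.1 167.5] [-0.42228042 -0.50803612  0.127102  ]
[  0.2  50.  106. ] 0.021733947298325722 0.03657986026249178
```

View pics/c10.png

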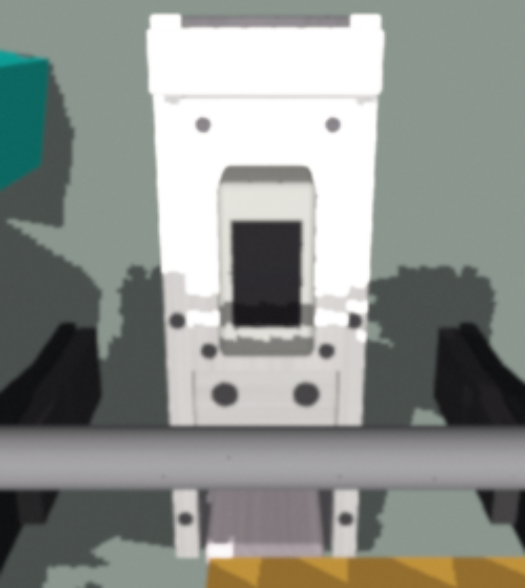

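The plug is home (label at crop (266,273)), centred in the socket. The housing sits flush between both jaws, and the gripper is clear above.

```bash
python3 -c "
from rig import robot
print(robot.hand_in())"
```

```text
the job is handed in; nothing more can be done
None
```

The job is handed in, after about 27 s: the housing lies socket-up, snug between both jaws, and the grey plug is pressed fully home and released; the other plugs and the rest of the bench were left alone.

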